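# Snap the lid onto the base of its upturned tub

### The arm

A 6-joint arm with a two-finger parallel gripper is mounted at the origin on a cart in front of the work surface, level with it; the furniture and walls round the work are solid. World frame = base frame: x ahead of the robot, y to its left, z up, the work surface at z = 0. Lengths are in m, angles in degrees, forces in N, time in s.
With the tool pointing down it reaches from about 0.3 to 0.75 m from the base axis. Payload 8.5 kg.
Tool frame: the origin (TCP) lies midway between the tips of the shut fingers; the grasp point (between the pads) lies 19 mm behind it (env.tcp_to_grasp is the z of the grasp point in the tool frame, in m); z points along the fingers, y is the line along which they close (so a half turn about z gives the same grasp; the last joint's range is limited). The gripper opens to 85 mm and grips with 20 to 120 N. Pads are 22 mm wide; open, the fingers measure 114 mm over their backs; the gripper's body (76 mm by 85 mm) begins 54 mm behind the grasp point. The pads swing forward as they close: fully open they stand 13 mm farther back than shut.
Start: joints at [64.211, 21.807, 74.336, -0, 83.858, -12.336], TCP at [0.128, 0.535, 0.231] pointing down, gripper open.
Joint ranges: [-178.18, 178.18], [-50.72, 133.34], [12.68, 142.11], [-81.47, 261.47], [9.98, 163.14], [-165.26, 165.26]. Speed limits (degrees/s): [136.94, 136.94, 180, 180, 180, 180].

### API

Orientations are given as a 3x3 rotation matrix whose columns are the frame's x, y, z axes.
In Python, from rig import env, imaging, job, models gives the robot as it stands. The module is installed in compiled form; this text tells all that it offers.
- The arm moves only by the tool jog_arm, never from a script. Its argument "plan" is text: rows parted by semicolons, each of 7 numbers parted by spaces: the turn, a rotation vector about the tool's x, y, z in degrees, then the shift along the tool's x, y, z in cm, then the closure in counts, from 0 (fully open) to 255 (shut). In form: rx ry rz x y z claw; .... A call has 1 to 10 rows; each row shifts and turns the commanded pose from where the row before left it, along the tool's axes as they then stand; what a row does not reach is not made up. A row lasts 1/12 s, in which the tool goes at most 41.7 mm and 7.16 degrees, less where a joint would pass 70% of its speed; a pose out of reach is approached as far as the arm can. A call with a gripper value outside its range is refused whole. The fingers move at their own pace and stop on an object; "grip_force" is the grip in N (left out, the last holds). Time passes only in rows, so rows that do not move let the fingers close. It gives the time, the measured TCP pose, the force, the opening and the grip force at its end, in the units of the state.
- env.observe(): the state, without advancing time (a new reading comes with each control period).
- imaging.get_image(name): name is "scene" or "top" or "wrist"; returns a dict with "pixels" (420x560x3 uint8, red, green, blue), "depth" (420x560 float32, m along the optical axis (not along the pixel's ray), 0 where there is no reading), "fov_y" (degrees; the focal length in pixels is half the picture's height over the tangent of half this angle, whatever the lens; pixels are square), "cx", "cy" (the principal point, pixels), "world_from_camera" (4x4, takes a point from camera to world coordinates). Camera axes: x right, y down, z forward; pixel columns grow to the right and rows downward; lengths in m; the calibration is good to about 2 mm. A picture is of the moment at which its call begins.
- job.close_job(): hands the job in; it is judged then, once.
Trained networks look in the newest picture that a camera, given by its name, has taken for a name from the list of things; names that differ only in an ending like _2 or _b are one class to them, and where a whole thing is asked for, a point or a joint stands for the part that bears it (a point fixed in the world has none). Each returns a list of dicts, best first, with "confidence" (0 to 1); they miss things now and then, are a little off and sometimes report something else, mostly with a low value. They report only what shows in the picture. A call takes as long as a camera call. They do not tell look-alikes from the thing itself.
- models.outline_of(camera, query): "region" (420x560 bool, what is visible of it) and "bbox" ([centre column, centre row, width, height] in pixels, round what is visible of it).
- models.tip_of(camera, query): "at" ([column, row] in pixels: a listed point, or the origin of a listed thing).
The state is a dict: "time_s": time; "q": joint angles; "qvel": joint speeds; "joint_efforts": joint torques, N m; "position": TCP position; "tool_rot": TCP orientation; "ft_force": force on the tool from outside, world axes, zero at the start; "wrist_torque": the same for the moment, N m; "grip_width": finger opening in m; "gripper_force": force on a finger pad.
Only numpy, scipy, OpenCV 4.12 (cv2) and the standard library are available. Lean on these libraries where they do the work, as an engineer would, in place of code of your own. Each camera call takes 0.05 s, during which the arm holds its last target. There are 200 camera calls.

### The job

The empty tubs stand upside down on the worktop. Take the round lid by its knob and press it down onto the upturned base of the round tub until it snaps fully home, so that the pair can be put away together; leave the round tub standing on the worktop and the square tub where it is.

Things in the scene. Friction and masses are not known exactly. Their poses are not given: they have to be found in the camera images.
- lid: round white cap-like lid, 120 mm across, 0.12 kg, right way up. Origin: centre of its lower (skirt) edge, z up. Skirt 114 mm inside, to z = 24; plate top z = 27; round knob 34 mm across from z = 27 to 51 mm. Four sprung lugs in the skirt ride over the tub's bead; about 8 to 15 N straight down snaps it home, plate on the base. Yaw does not matter.
- round_tub: round white plastic tub standing upside down, loose, 0.25 kg. Origin: centre of its rim (underside), z up. 122 mm across the rim, neck 98 mm at z = 50 to 58, snap bead 106 mm at z = 63, then sloping in to the flat base, 80 mm across, at z = 78 (top). Slides easily; the slope centres a lid up to 8 mm off. Lid origin above this origin: about 61 to 66 mm resting loose, 54 mm snapped home.
- square_tub: square white plastic food tub standing upside down, loose, not to be moved: 112 mm square at the rim, 100 mm body, 73 mm high. Origin: centre of its rim on the worktop, z up. The round lid does not fit it.
Things that resemble listed ones, but are neither listed nor needed, are in the scene too. Leave any turquoise look-alike of the lid alone.

How it is judged (in metres and radians):
On the way:
1. the lid is pressed home on the round tub's base by the gripper's fingers (not dropped on) (z of lid in the frame of round_tub between 0.05 and 0.0585 m and horizontal distance between lid and round_tub below 0.01 m and angle between the z axis of lid and the z axis of round_tub, either way round below 0.08 rad and contact force between the fingers and lid above 0.5 N), for 0.05 s.
At the end, for the whole second after the job is handed in: The lid is snapped home on the round tub's upturned base: its origin is 50 to 58.5 mm above the tub's origin (54 when home), within 10 mm of its axis and parallel within 0.08 rad; the tub stands on the worktop, upright within 0.08 rad, and both are at rest (z of lid in the frame of round_tub between 0.05 and 0.0585 m and horizontal distance between lid and round_tub below 0.01 m and angle between the z axis of lid and the z axis of round_tub, either way round below 0.08 rad and angle between round_tub's own z axis and vertical below 0.08 rad and height (world z) of round_tub between -0.01 and 0.01 m and linear speed of each of lid, round_tub below 0.02 m/s); the robot touches nothing.
It fails at once if the square tub is shifted by more than 30 mm or tipped (distance of square_tub from where it was at the start of the episode above 0.03 m or angle between square_tub's own z axis and vertical above 0.2 rad).
It also fails if it takes over 35 s, if anything falls off the work surface, if the arm or the gripper's body presses on something with over 40 N, if the wrist force passes 120 N, or if a joint passes its speed limit or range.

## Working session

There is one attempt and no reset: what is moved stays moved. The work goes in short steps, Python scripts to look and compute and a tool call to move; the robot and the scene stay as the last step left them, time stands still between calls to the robot, and variables do not carry over. Pictures are saved under pics/ and viewed, at most 10 in all, crops included, and the job is handed in when it is done.

Besides the shell and the picture viewer there is one more tool, called after "Emit:" as a command line: name --argument value ..., lists and objects as JSON in quotes. jog_arm: Moves the arm, as the interface text tells. Its arguments: {"type":"object","properties":{"plan":{"type":"string"},"grip_force":{"type":"number"}},"required":["plan"]}

```bash
mkdir -p pics; cat > h.py <<'E'
import numpy as np, cv2
from rig import env, imaging, job, models
def cloud(im):
    d=im["depth"];h,w=d.shape;f=h/2/np.tan(np.radians(im["fov_y"])/2)
    v,u=np.mgrid[:h,:w];P=np.stack([(u-im["cx"])*d/f,(v-im["cy"])*d/f,d],-1)
    T=im["world_from_camera"];W=P@T[:3,:3].T+T[:3,3];W[d==0]=np.nan;return W
def save(im,n): cv2.imwrite(n,im["pixels"][:,:,::-1])
E
python3 - <<'E'
from h import *
s=env.observe();print(s["time_s"],s["position"],s["tool_rot"],env.tcp_to_grasp)
ims={}
for c in ["top","scene"]:
    im=imaging.get_image(c);save(im,f"pics/{c}0.png");W=cloud(im)
    for q in ["lid","round_tub","square_tub"]:
        for r in models.outline_of(c,q)[:4]:
            m=r["region"];p=W[m];p=p[~np.isnan(p[:,0])]
            if len(p)<20: continue
            z=np.percentile(p[:,2],97);t=p[p[:,2]>z-.006]
            print(c,q,round(r["confidence"],2),np.round(r["bbox"]),"z97",z.round(3),"top ctr",((t.max(0)+t.min(0))/2).round(3),"ext",np.ptp(p,axis=0).round(3),"ctr",((p.max(0)+p.min(0))/2).round(3),"rgb",im["pixels"][m].mean(0).round())
E
```

```text
0.0 [0.12784092 0.53462203 0.23069484] [[-9.72561552e-01  2.32644834e-01 -6.39314573e-04]
 [ 2.32645515e-01  9.72560636e-01 -1.36900951e-03]
 [ 3.03279197e-04 -1.48017969e-03 -9.99998859e-01]] -0.0187
top lid 0.78 [202. 182.  46.  48.] z97 0.05 top ctr [0.632 0.229 0.05 ] ext [0.124 0.122 0.062] ctr [0.635 0.231 0.025] rgb [186. 181. 178.]
top lid 0.6 [296. 200.  53.  52.] z97 0.051 top ctr [0.587 0.002 0.051] ext [0.124 0.12  0.063] ctr [0.59  0.003 0.025] rgb [ 35. 143. 142.]
top square_tub 0.85 [303. 261.  52.  50.] z97 0.077 top ctr [ 0.434 -0.007  0.076] ext [0.115 0.115 0.09 ] ctr [ 0.434 -0.007  0.037] rgb [177. 174. 169.]
scene lid 0.83 [260. 201.  55.  47.] z97 0.054 top ctr [0.587 0.    0.052] ext [0.142 0.149 0.057] ctr [ 0.597 -0.013  0.028] rgb [ 34. 136. 133.]
scene lid 0.79 [168. 257.  69.  62.] z97 0.054 top ctr [0.633 0.228 0.052] ext [0.143 0.127 0.055] ctr [0.644 0.223 0.028] rgb [198. 191. 184.]
scene round_tub 0.6 [335. 144.  48.  51.] z97 0.083 top ctr [ 0.561 -0.256  0.081] ext [0.144 0.107 0.084] ctr [ 0.574 -0.249  0.043] rgb [172. 168. 159.]
```

```bash
python3 -c "
import cv2,numpy as np
a=cv2.imread('pics/top0.png');b=cv2.imread('pics/scene0.png')
cv2.imwrite('pics/both0.png',cv2.resize(np.vstack([a,b]),(400,600)))"
```

```text
(no output)
```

View pics/top0.png

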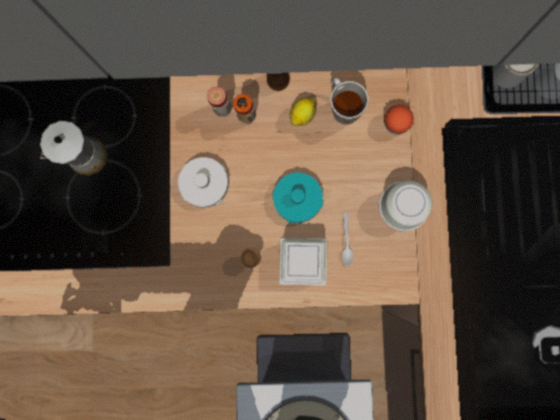

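View pics/scene0.png

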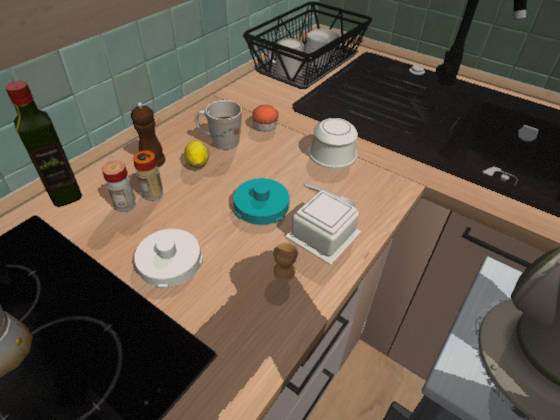

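The top view shows the white lid at (202,182), the turquoise look-alike at (297,197), the square tub at (303,261) and the round tub at (405,206). The scene view agrees. The network found the round tub only in the scene view, so I'll fit the tub and knob from depth.

```bash
cat >> h.py <<'E'
def ring(W,c,r,z0,z1):
    p=W.reshape(-1,3);p=p[~np.isnan(p[:,0])]
    p=p[(np.hypot(p[:,0]-c[0],p[:,1]-c[1])<r)&(p[:,2]>z0)&(p[:,2]<z1)]
    if len(p)<5: return len(p)
    (x,y),R=cv2.minEnclosingCircle(p[:,:2].astype(np.float32))
    return len(p),round(x,4),round(y,4),"R",round(R,4),"mean",p.mean(0).round(4)
E
python3 - <<'E'
from h import *
for c in ["top","scene"]:
    W=cloud(imaging.get_image(c))
    print(c,"knob",ring(W,(.632,.229),.06,.043,.06),"plate",ring(W,(.632,.229),.075,.018,.033))
    print(c,"base",ring(W,(.561,-.256),.08,.072,.09),"tub all",ring(W,(.565,-.256),.085,.01,.09))
    p=W.reshape(-1,3);p=p[(p[:,0]>.3)&(p[:,0]<.75)&(abs(p[:,1])<.4)];print("max z",np.nanmax(p[:,2]))
s=env.observe();R=s["tool_rot"];print(R.T@(np.array([.63,.229,.15])-s["position"])*100)
E
```

```text
top knob (156, 0.6323, 0.2294, 'R', 0.0173, 'mean', array([0.6317, 0.2287, 0.0499])) plate (1734, 0.6319, 0.229, 'R', 0.0604, 'mean', array([0.6313, 0.2285, 0.0257]))
top base (1193, 0.5598, -0.2554, 'R', 0.049, 'mean', array([ 0.5603, -0.2551,  0.077 ])) tub all (1913, 0.5598, -0.2567, 'R', 0.0592, 'mean', array([ 0.5561, -0.2489,  0.0668]))
max z 0.7978354035600403
scene knob (264, 0.6331, 0.2279, 'R', 0.0176, 'mean', array([0.6305, 0.2293, 0.052 ])) plate (2435, 0.6339, 0.2274, 'R', 0.0617, 'mean', array([0.6264, 0.2326, 0.0289]))
scene base (778, 0.5611, -0.2548, 'R', 0.0498, 'mean', array([ 0.5566, -0.248 ,  0.0798])) tub all (1820, 0.5608, -0.2535, 'R', 0.0598, 'mean', array([ 0.5496, -0.2334,  0.0567]))
max z 0.08564665364223367
[-55.94608963 -18.06403426   8.1269812 ]
```

Emit:
jog_arm --plan "0 0 0 -3.5 -1.13 0 0;0 0 0 -3.5 -1.13 0 0;0 0 0 -3.5 -1.13 0 0;0 0 0 -3.5 -1.13 0 0;0 0 0 -3.5 -1.13 0 0;0 0 0 -3.5 -1.13 0 0;0 0 0 -3.5 -1.13 0 0;0 0 0 -3.5 -1.13 0 0;0 0 0 -3.5 -1.13 0 0;0 0 0 -3.5 -1.13 0 0" --grip_force 80

```text
time_s: 1.33
position: [0.4435, 0.3423, 0.2315]
tool_rot: [[-0.973, 0.233, 0.0], [0.233, 0.973, 0.0], [-0.0, 0.0, -1.0]]
ft_force: [0.6, 0.0, 0.3]
grip_width: 0.0851
gripper_force: 0.0
```

Emit:
jog_arm --plan "0 0 0 -3.5 -1.13 0.8 0;0 0 0 -3.5 -1.13 0.8 0;0 0 0 -3.5 -1.13 0.8 0;0 0 0 -3.5 -1.13 0.8 0;0 0 0 -3.5 -1.13 0.8 0;0 0 0 -3.5 -1.13 0.8 0;0 0 0 0 0 0 0;0 0 0 0 0 0 0"

```text
time_s: 2.0
position: [0.6314, 0.2274, 0.1819]
tool_rot: [[-0.972, 0.235, -0.002], [0.235, 0.972, -0.0], [0.002, -0.001, -1.0]]
ft_force: [-0.2, 0.2, 0.8]
grip_width: 0.0854
gripper_force: 0.0
```

```bash
python3 - <<'E'
from h import *
s=env.observe();R=s["tool_rot"];print(s["time_s"],s["position"],R.round(3),s["q"])
print(R.T@(np.array([.632,.229,.10])-s["position"])*100)
im=imaging.get_image("wrist");save(im,"pics/w1.png");W=cloud(im)
print("knob",ring(W,(.632,.229),.06,.043,.06),"plate",ring(W,(.632,.229),.075,.018,.033))
E
```

```text
2.0 [0.63141785 0.22738955 0.18185296] [[-0.972  0.235 -0.002]
 [ 0.235  0.972 -0.   ]
 [ 0.002 -0.001 -1.   ]] [ 9.72069071e+00  3.62167195e+01  5.72582260e+01  2.86742882e-03
  8.66378146e+01 -6.66875442e+01]
[-0.03369325  0.17621492  8.18512126]
knob (1189, 0.6325, 0.2289, 'R', 0.017, 'mean', array([0.6314, 0.2291, 0.051 ])) plate (11323, 0.6326, 0.2289, 'R', 0.06, 'mean', array([0.629 , 0.2297, 0.0273]))
```

View pics/w1.png

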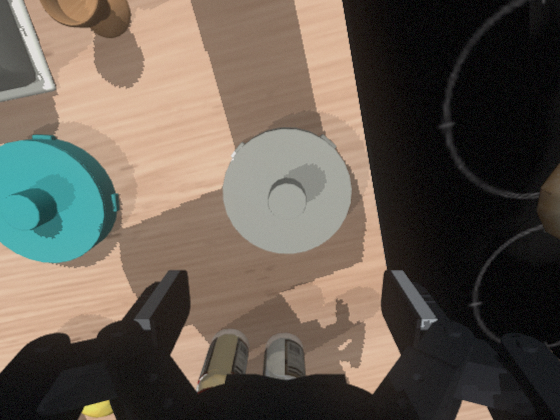

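The wrist view shows the white lid centred at (287,190) with the knob at (287,200), and the fingers straddle it. I'll descend onto it.

Emit:
jog_arm --plan "0 0 0 -0.1 0.15 2.5 0;0 0 0 0 0 2.5 0;0 0 0 0 0 2.5 0;0 0 0 0 0 2.5 0;0 0 0 0 0 2.5 0;0 0 0 0 0 1 0;0 0 0 0 0 1 0;0 0 0 0 0 1 0;0 0 0 0 0 0 0"

```text
time_s: 2.8
position: [0.6313, 0.2303, 0.0275]
tool_rot: [[-0.973, 0.232, -0.001], [0.232, 0.973, -0.0], [0.001, -0.0, -1.0]]
ft_force: [-0.2, -0.0, -0.6]
grip_width: 0.0857
gripper_force: 0.0
```

Emit:
jog_arm --plan "0 0 0 0 0 0 255;0 0 0 0 0 0 255;0 0 0 0 0 0 255;0 0 0 0 0 0 255;0 0 0 0 0 0 255;0 0 0 0 0 0 255;0 0 0 0 0 0 255;0 0 0 0 0 0 255;0 0 0 0 0 0 255"

```text
time_s: 3.55
position: [0.6324, 0.2301, 0.0295]
tool_rot: [[-0.973, 0.233, 0.002], [0.233, 0.973, 0.0], [-0.002, 0.001, -1.0]]
ft_force: [-0.2, 0.1, 5.5]
grip_width: 0.0316
gripper_force: 79.8
```

Emit:
jog_arm --plan "0 0 0 0 0 -1 255;0 0 0 0 0 -2 255;0 0 0 0 0 -3 255;0 0 0 0 0 -3 255;0 0 0 0 0 -3 255;0 0 0 0 0 -3 255;0 0 0 0 0 0 255;0 0 0 0 0 0 255"

```text
time_s: 4.22
position: [0.6322, 0.2301, 0.1805]
tool_rot: [[-0.973, 0.233, 0.004], [0.233, 0.973, 0.001], [-0.003, 0.001, -1.0]]
ft_force: [0.3, -0.4, -1.8]
grip_width: 0.0312
gripper_force: 79.5
```

```bash
python3 - <<'E'
from h import *
s=env.observe();R=s["tool_rot"];p=s["position"];print(s["time_s"],p,s["grip_width"])
im=imaging.get_image("wrist");save(im,"pics/w2.png");W=cloud(im)
P=W.reshape(-1,3);m=(np.hypot(P[:,0]-p[0],P[:,1]-p[1])<.068)&(abs(P[:,2]-p[2])<.03);P=P[m]
t=R.T@(P-p).T
print("tool z hist",np.histogram(t[2],bins=np.arange(-.03,.031,.004)))
q=t[:,(abs(t[2])<.008)].T;A=np.c_[q[:,:2],np.ones(len(q))];print("plane tilt",np.linalg.lstsq(A,q[:,2],rcond=None)[0])
print("circle",cv2.minEnclosingCircle(q[:,:2].astype(np.float32)))
print(R.T@(np.array([.560,-.255,p[2]])-p)*100)
E
```

```text
4.2167 [0.63222255 0.2300957  0.18048826] 0.031236777024925486
tool z hist (array([  461,  1722,  3387,   586,   524,   432,   273, 10624, 18102,
         153,   133,   133,   526,   134,    59]), array([-0.03 , -0.026, -0.022, -0.018, -0.014, -0.01 , -0.006, -0.002,
        0.002,  0.006,  0.01 ,  0.014,  0.018,  0.022,  0.026,  0.03 ]))
plane tilt [-0.00038792 -0.0002083   0.00208529]
circle ((-0.001175684854388237, 0.0002071658818749711), 0.06038731336593628)
[ -4.25857288 -48.85898782  -0.05648197]
```

View pics/w2.png

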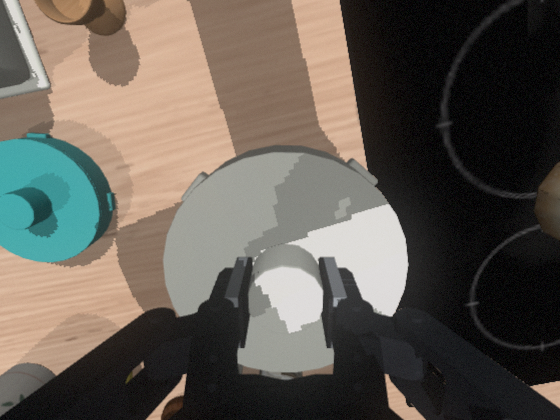

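The lid is held by its knob: plate centred near (286,260), level, 2 mm beyond the TCP. I'll carry it over the tub.

Emit:
jog_arm --plan "0 0 0 -0.3 -2 0 255;0 0 0 -0.3 -3.4 0 255;0 0 0 -0.3 -3.4 0 255;0 0 0 -0.3 -3.4 0 255;0 0 0 -0.3 -3.4 0 255;0 0 0 -0.3 -3.4 0 255;0 0 0 -0.3 -3.4 0 255;0 0 0 -0.3 -3.4 0 255;0 0 0 -0.3 -3.4 0 255;0 0 0 -0.3 -3.4 0 255"

```text
time_s: 5.1
position: [0.584, -0.0954, 0.1768]
tool_rot: [[-0.973, 0.233, -0.003], [0.233, 0.973, 0.001], [0.003, 0.0, -1.0]]
ft_force: [-0.5, -0.0, -1.1]
grip_width: 0.0314
gripper_force: 79.6
```

Emit:
jog_arm --plan "0 0 0 -0.3 -3.4 0 255;0 0 0 -0.3 -3.4 0 255;0 0 0 -0.3 -3.4 0 255;0 0 0 -0.2 -3.3 0 255;0 0 0 0 -2.8 0 255;0 0 0 0 0 0 255;0 0 0 0 0 0 255"

```text
time_s: 5.68
position: [0.557, -0.2559, 0.1766]
tool_rot: [[-0.972, 0.235, -0.003], [0.235, 0.972, 0.002], [0.003, 0.001, -1.0]]
ft_force: [0.3, 0.7, -1.1]
grip_width: 0.0312
gripper_force: 79.7
```

```bash
python3 - <<'E'
from h import *
s=env.observe();R=s["tool_rot"];p=s["position"];print(s["time_s"],p,s["grip_width"],s["q"])
im=imaging.get_image("scene");save(im,"pics/s2.png");W=cloud(im)
print("tub",ring(W,(.56,-.255),.09,.01,.09),"lid",ring(W,p,.09,.15,.185))
lid=p+R@[-.0012,0,.029];print(lid, R.T@(np.array([.560,-.255,.054])-lid)*100)
E
```

```text
5.6833 [ 0.55701105 -0.25592814  0.17661048] 0.03121486653327952 [-3.57329107e+01  3.05535439e+01  6.87778105e+01  1.11471269e-02
  8.08625863e+01 -1.12137166e+02]
tub (1821, 0.5584, -0.2529, 'R', 0.0576, 'mean', array([ 0.5497, -0.2335,  0.0568])) lid (1449, 0.5579, -0.2544, 'R', 0.0631, 'mean', array([ 0.5474, -0.2339,  0.1721]))
[ 0.55810098 -0.25614841  0.14760697] [-0.18625169  0.14266407  9.3603875 ]
```

View pics/s2.png

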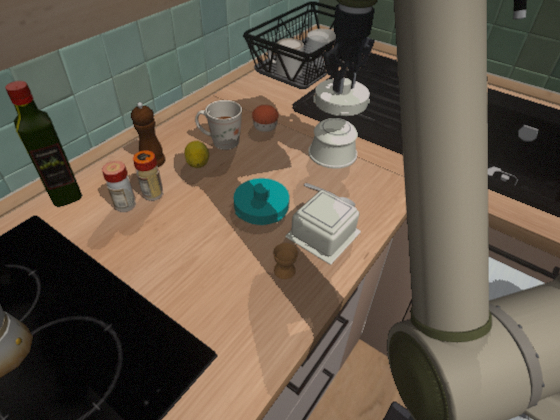

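The scene view shows the lid at (342,97) hanging straight above the round tub at (335,140). I'll correct 2 mm and descend, slowly at the end.

Emit:
jog_arm --plan "0 0 0 -0.2 0.1 2 255;0 0 0 0 0 2 255;0 0 0 0 0 2 255;0 0 0 0 0 1 255;0 0 0 0 0 0.6 255;0 0 0 0 0 0.4 255;0 0 0 0 0 0.3 255;0 0 0 0 0 0 255"

```text
time_s: 6.4
position: [0.5604, -0.2547, 0.0957]
tool_rot: [[-0.973, 0.232, 0.001], [0.232, 0.973, -0.001], [-0.001, -0.001, -1.0]]
ft_force: [0.1, 0.3, 0.2]
grip_width: 0.031
gripper_force: 79.7
```

Emit:
jog_arm --plan "0 0 0 0 0 0.2 255;0 0 0 0 0 0.2 255;0 0 0 0 0 0.2 255;0 0 0 0 0 0.2 255;0 0 0 0 0 0.2 255;0 0 0 0 0 0 255"

```text
time_s: 6.9
position: [0.5596, -0.2541, 0.0843]
tool_rot: [[-0.973, 0.233, -0.002], [0.233, 0.973, 0.002], [0.002, 0.001, -1.0]]
ft_force: [-0.4, -1.0, -2.6]
grip_width: 0.0313
gripper_force: 79.4
```

Emit:
jog_arm --plan "0 0 0 0 0 0.1 255;0 0 0 0 0 0.1 255;0 0 0 0 0 0.1 255;0 0 0 0 0 0.1 255;0 0 0 0 0 0 255;0 0 0 0 0 0 255"

```text
time_s: 7.4
position: [0.5602, -0.2544, 0.0835]
tool_rot: [[-0.973, 0.232, 0.001], [0.232, 0.973, -0.001], [-0.001, -0.0, -1.0]]
ft_force: [-5.7, 3.8, 14.5]
grip_width: 0.0313
gripper_force: 81.5
```

```bash
python3 - <<'E'
from h import *
s=env.observe();p=s["position"];print(s["time_s"],p,s["ft_force"])
W=cloud(imaging.get_image("scene"))
print(ring(W,p,.09,.074,.086));print(ring(W,p,.09,.0,.2))
W=cloud(imaging.get_image("wrist"))
print(ring(W,p,.058,.074,.09))
E
```

```text
7.4 [ 0.56023567 -0.25443061  0.08347301] [-5.689207    3.75754183 14.48704243]
(945, 0.5608, -0.2551, 'R', 0.0616, 'mean', array([ 0.5535, -0.2395,  0.0832]))
(4518, 0.5602, -0.2543, 'R', 0.0899, 'mean', array([ 0.5494, -0.233 ,  0.0739]))
(27383, 0.5602, -0.2545, 'R', 0.0581, 'mean', array([ 0.5454, -0.251 ,  0.0815]))
```

Emit:
jog_arm --plan "0 0 0 0 0 0.1 255;0 0 0 0 0 0.1 255;0 0 0 0 0 0 255;0 0 0 0 0 0 255"

```text
time_s: 7.83
position: [0.5603, -0.2544, 0.0834]
tool_rot: [[-0.973, 0.232, 0.002], [0.232, 0.973, -0.002], [-0.003, -0.001, -1.0]]
ft_force: [-10.7, 6.6, 29.1]
grip_width: 0.0314
gripper_force: 83.1
```

Stiff contact: the force doubled with only 0.1 mm of travel, so it is home. I'll unload, open and retreat.

Emit:
jog_arm --plan "0 0 0 0 0 -0.2 255;0 0 0 0 0 -0.2 255;0 0 0 0 0 0 0;0 0 0 0 0 0 0;0 0 0 0 0 0 0;0 0 0 0 0 0 0;0 0 0 0 0 0 0;0 0 0 0 0 0 0;0 0 0 0 0 0 0;0 0 0 0 0 0 0"

```text
time_s: 8.67
position: [0.5601, -0.2546, 0.0833]
tool_rot: [[-0.973, 0.233, -0.0], [0.233, 0.973, -0.0], [0.0, -0.0, -1.0]]
ft_force: [-0.2, 0.6, 0.4]
grip_width: 0.0855
gripper_force: 0.0
```

Emit:
jog_arm --plan "0 0 0 0 0 -1 0;0 0 0 0 0 -2 0;0 0 0 0 0 -3 0;0 0 0 0 0 -3 0;0 0 0 0 0 -3 0;0 0 0 0 0 0 0;0 0 0 0 0 0 0;0 0 0 0 0 0 0"

```text
time_s: 9.33
position: [0.5598, -0.2544, 0.203]
tool_rot: [[-0.973, 0.233, -0.001], [0.233, 0.973, 0.0], [0.001, 0.0, -1.0]]
ft_force: [0.6, -0.2, -0.9]
grip_width: 0.0854
gripper_force: 0.0
```

```bash
python3 - <<'E'
from h import *
s=env.observe();p=s["position"];print(s["time_s"],p,s["ft_force"],s["grip_width"])
im=imaging.get_image("wrist");save(im,"pics/w3.png");W=cloud(im)
print("plate",ring(W,p,.075,.074,.09),"knob",ring(W,p,.06,.095,.115))
P=W.reshape(-1,3);P=P[(np.hypot(*(P[:,:2]-p[:2]).T)<.058)&(abs(P[:,2]-.081)<.01)]
print("tilt",np.linalg.lstsq(np.c_[P[:,:2],np.ones(len(P))],P[:,2],rcond=None)[0])
im=imaging.get_image("scene");save(im,"pics/s3.png");W=cloud(im)
print("scene plate",ring(W,p,.075,.074,.09),"knob",ring(W,p,.06,.098,.115))
E
```

```text
9.3333 [ 0.55979707 -0.2543955   0.20300317] [ 0.59391928 -0.22932984 -0.92174833] 0.08535687934146785
plate (13919, 0.561, -0.2544, 'R', 0.06, 'mean', array([ 0.5569, -0.2533,  0.0814])) knob (1511, 0.5608, -0.2543, 'R', 0.0171, 'mean', array([ 0.5594, -0.2539,  0.1049]))
tilt [-0.00047161 -0.00014859  0.08162816]
scene plate (1096, 0.5633, -0.2556, 'R', 0.0627, 'mean', array([ 0.556 , -0.2439,  0.0834])) knob (138, 0.5624, -0.2543, 'R', 0.018, 'mean', array([ 0.56 , -0.251,  0.106]))
```

View pics/s3.png

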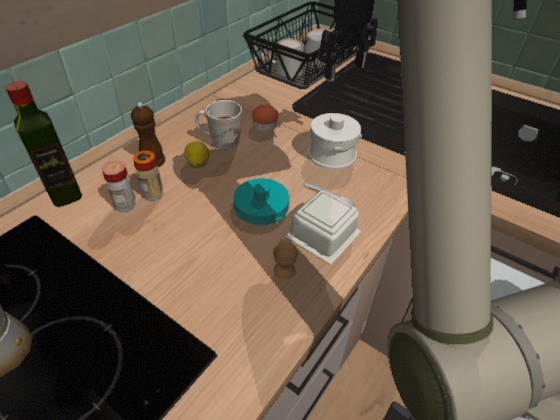

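The lid sits level on the round tub at (335,138), plate at z = 0.081 (home). The gripper is clear and the square tub is where it was.

```bash
python3 -c "
from rig import job;print(job.close_job())"
```

```text
the job is handed in; nothing more can be done
None
```

The round lid is snapped home on the round tub's base (level, plate top at about 81 mm), the square tub was left where it was, and the job is handed in; the hand-in gave no verdict.

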